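# Stow the spare cutting wheel in the machine's latched bay

## Robot

A 7-joint arm with a two-finger parallel gripper is mounted at the origin on the work surface. World frame = base frame: x ahead of the robot, y to its left, z up, the work surface at z = 0. Lengths are in m, angles in degrees, forces in N, time in s.
With the tool pointing down it reaches from about 0.425 to 0.875 m from the base axis. Payload 9.9 kg.
Tool frame: the origin (TCP) lies on the centre line of the jaws, within the pads' length; the fingertips stand 17 mm ahead of it and the grasp point (between the pads) lies 2 mm behind it; z points along the fingers, y is the line along which they close (so a half turn about z gives the same grasp; the last joint's range is limited). The gripper opens to 85 mm and grips with 20 to 120 N. Pads are 22 mm wide; open, the fingers measure 114 mm over their backs; the gripper's body (76 mm by 85 mm) begins 54 mm behind the grasp point. The pads swing forward as they close: fully open they stand 13 mm farther back than shut.
Start: joints at [-75.504, 32.985, 1.427, 82.34, -0.859, 64.687, -3.237], TCP at [0.223, 0.637, 0.248] pointing down, gripper open.
Joint ranges: [-157.87, 157.87], [-19.46, 123.44], [-87.15, 90], [11.01, 140.99], [-62.26, 242.26], [9.8, 113.94], [-161.44, 161.44]. Speed limits (degrees/s): [127.2, 127.2, 172.46, 172.46, 180, 180, 180].

## Interface

Orientations are given as a 3x3 rotation matrix whose columns are the frame's x, y, z axes.
In Python, from bench import sense, get_image, workorder, nets gives the robot as it stands.
- The arm moves only by the tool servo_tool, never from a script. Its argument "commands" is a list that holds one entry, the list of rows, each a list of 6 numbers: the shift along the tool's x, y, z each as a share of 15 cm, from -1 to 1, then the turn, a rotation vector about the tool's x, y, z each as a share of 90 degrees, from -1 to 1. In form: [[[tx, ty, tz, wx, wy, wz], ...]]. A call has 1 to 20 rows; each row is the pose to reach, as a shift and turn from the pose commanded when the call began, along the tool's axes at that moment; what a row does not reach only later rows make up. A row lasts 1/12 s, in which the tool goes at most 41.7 mm and 7.16 degrees, less where a joint would pass 70% of its speed; a pose out of reach is approached as far as the arm can. A call with a number of a shift or a turn outside -1 to 1 is refused whole. A call with a gripper value outside its range is refused whole. "gripper" is the opening, from 0 (shut) to 1 (fully open), set as the call begins (left out, the last holds). The fingers move at their own pace and stop on an object; "force" is the grip in N (left out, the last holds). Time passes only in rows, so rows that repeat a pose let the fingers close. It gives the time, the measured TCP pose, the force, the opening and the grip force at its end, in the units of the state.
- sense(): the state, without advancing time (a new reading comes with each control period).
- get_image(name): name is "scene" or "top"; returns a dict with "pixels" (480x640x3 uint8, red, green, blue), "intrinsics" (3x3 intrinsics, pixels), "distortion" ([k1, k2, p1, p2, k3] as OpenCV has them; the pictures are not rectified), "world_from_camera" (4x4, takes a point from camera to world coordinates). Camera axes: x right, y down, z forward; pixel columns grow to the right and rows downward; lengths in m; the calibration is good to about 2 mm. A picture is of the moment at which its call begins. There is no depth.
- workorder.close_job(): hands the job in; it is judged then, once.
Trained networks look in a picture, given as the dict that the camera call returned (one of the last four; its "shot" number tells which), for a name from the list of things; names that differ only in an ending like _2 or _b are one class to them, and where a whole thing is asked for, a point or a joint stands for the part that bears it (a point fixed in the world has none). Each returns a list of dicts, best first, with "conf" (0 to 1); they miss things now and then, are a little off and sometimes report something else, mostly with a low value. They report only what shows in the picture. A call takes as long as a camera call. They do not tell look-alikes from the thing itself.
- nets.outline_of(label, picture): "region" (480x640 bool, what is visible of it) and "location" ([row, column] in pixels, amid what is visible of it).
- nets.pinpoint(label, picture): "location" ([row, column] in pixels: a listed point, or the origin of a listed thing).
The state is a dict: "time_s": time; "joints": joint angles; "joint_vel": joint speeds; "joint_torque": joint torques, N m; "position": TCP position; "orientation": TCP orientation; "wrist_force": force on the tool from outside, world axes, zero at the start; "ft_torque": the same for the moment, N m; "opening": finger opening in m; "grasp_force": force on a finger pad.
Only numpy, scipy, OpenCV 4.12 (cv2) and the standard library are available. Lean on these libraries where they do the work, as an engineer would, in place of code of your own. Each camera call takes 0.05 s, during which the arm holds its last target. There are 200 camera calls.

## Task

Put the small cutting wheel away in the glass-cutting machine: press the round pad on the bay lid once to click it free and let it spring open, set the small wheel down flat on the bay floor with its stem up, then swing the lid down and press it once more until it latches and stays flush by itself. Press gently by feel (never more than 15 N on the lid), do not drop the wheel, and leave the big wheel, the two tumblers and the wrench where they are.

Things in the scene. Friction and masses are not known exactly. Their poses are not given: they have to be found in the camera images.
- machine: White bench machine, fixed: 200 mm deep (its x), 320 wide (y from -190 to +130 mm), deck 120 high. Origin on the table, mid-depth; x away from its front face, y left seen from the front, z up. A steel disc and two knobs rise 21 mm above the right part of the deck; a spindle sticks out 60 mm on the right side. The wheel bay is in the left part, under the lid.
- lid (a joint): Lid angle, rad: 0 latched flush, slightly negative pressed below flush, 1.95 fully open (leaning back past upright). A spring pushes it open (about 2 N at the pad when shut, less when open), with a damper: unlatched it swings fully open in about 2 s and never stays shut. Each full press at the pad, then letting go, toggles the push-push latch: latched to freed, freed to latched at flush.
- lid_pad (a point): Centre of the flat round dark pad (24 mm across) on the lid's upper face: where to press. 125 mm from the hinge line; moves with the lid. The lid is a white plate reaching from the hinge to its free edge 167 mm away (facing the robot), 114 mm wide, 6 mm thick, with a 19 mm skirt hanging under the free edge.
- lid_hinge (a point): Middle of the lid's hinge line, mid-thickness of the lid plate (its upper face is 3 mm above this when shut), at the lid's far side from the robot; 117 mm above the table. The hinge axis is the machine's y. At angle a, a point of the lid at distance r from the hinge lies r*cos(a) toward the machine's front and r*sin(a) up.
- bay_floor (a point): Centre of the bay's floor, 55 mm above the table and 65 mm below the deck; the bay is 100 mm (machine x) by 116 mm (machine y), open at the top when the lid is open. The wall on its front side is 28 mm lower than the deck; the hinge line is 60 mm behind this point.
- wheel_hub (a point): Small cutting wheel, lying flat, loose, 0.1 to 0.2 kg: grey disc 56 mm across and 10 mm thick with a round steel stem 20 mm across standing up from its middle to 40 mm above its underside. This point is the middle of the stem, 25 mm above the wheel's underside; z along the stem, up.
- big_wheel_hub (a point): Big cutting wheel, a bystander: disc 96 mm across, 10 mm thick, the same stem. Point 25 mm above its underside.
- tumbler_a: Glass tumbler, bystander, 72 mm across, 90 mm high; origin under its centre.
- tumbler_b: Glass tumbler, bystander, 66 mm across, 80 mm high; origin under its centre.
- wrench_grip (a point): Wrench lying flat, bystander, on its handle; some 180 mm long.
- lid_latch (a point): Under the pad, 42 mm below the lid: the latch pin. At the pad the lid moves down with 2 to 3 N to the end of its travel, 5 to 19 mm below flush, a depth that differs each time and cannot be seen; there a stiff stop is felt, rising some 5 to 10 N per mm. The latch has surely clicked once the push reaches 8 N. A half press does nothing. Over 17 N is too hard.
Mind the look-alikes: they are no part of the job. What is shaped like the part that bears wheel_hub but blue is not meant.

How it is judged:
By the outcome, as a careful person would: the job done as asked, in the order asked, and still so for the second after the job is handed in, with the robot touching nothing.
It also fails if it takes over 72 s, if anything falls off the work surface, if the arm or the gripper's body presses on something with over 40 N, if the wrist force passes 120 N, or if a joint passes its speed limit or range.

## Working session

There is one attempt and no reset: what is moved stays moved. The work goes in short steps, Python scripts to look and compute and a tool call to move; the robot and the scene stay as the last step left them, time stands still between calls to the robot, and variables do not carry over. Pictures are saved under pics/ and viewed, at most 10 in all, crops included, and the job is handed in when it is done.

Besides the shell and the picture viewer there is one more tool, called after ">>>" as name(argument=value, ...), one argument or row to a line, values as JSON. servo_tool: Moves the arm, as the interface text tells. Shift numbers are shares of 15 cm and turn numbers shares of 90 degrees, none past 1 either way. Its arguments: {"type":"object","properties":{"commands":{"type":"array","items":{"type":"array","items":{"type":"array","items":{"type":"number","minimum":-1,"maximum":1}}}},"gripper":{"type":"number"},"force":{"type":"number"}},"required":["commands"]}

```bash
mkdir -p pics; cat > h.py <<'E'
import numpy as np, cv2
from bench import sense, get_image, nets
def ray(p,rc):
    K=np.array(p["intrinsics"],float);D=np.array(p["distortion"],float);T=np.array(p["world_from_camera"])
    u=cv2.undistortPoints(np.array([[[rc[1],rc[0]]]],float),K,D)[0,0]
    return T[:3,3],T[:3,:3]@np.array([u[0],u[1],1.])
def atz(p,rc,z):
    o,d=ray(p,rc);return o+d*(z-o[2])/d[2]
def px(p,X):
    K=np.array(p["intrinsics"],float);D=np.array(p["distortion"],float);T=np.linalg.inv(np.array(p["world_from_camera"]))
    r=cv2.projectPoints(np.array([X],float),cv2.Rodrigues(T[:3,:3])[0],T[:3,3],K,D)[0][0,0];return r[::-1]
def tri(p1,a,p2,b):
    o1,d1=ray(p1,a);o2,d2=ray(p2,b)
    s=np.linalg.lstsq(np.stack([d1,-d2],1),o2-o1,rcond=None)[0]
    x,y=o1+d1*s[0],o2+d2*s[1];return (x+y)/2,np.linalg.norm(x-y)
def save(p,n,box=None,k=1):
    im=p["pixels"][:,:,::-1]
    if box: im=im[box[0]:box[1],box[2]:box[3]]
    cv2.imwrite("pics/"+n,cv2.resize(im,None,fx=k,fy=k,interpolation=cv2.INTER_CUBIC))
E
python3 - <<'E'
from h import *
np.set_printoptions(precision=4,suppress=True)
P={n:get_image(n) for n in("scene","top")}
Z=dict(lid_pad=.12,lid_hinge=.117,wheel_hub=.025,big_wheel_hub=.025,machine=0,tumbler_a=0,wrench_grip=.01,bay_floor=.055,lid_latch=.078)
for n,p in P.items():
    save(p,n+"0.png"); print(n,np.array(p["world_from_camera"])[:3,3])
    for l,z in Z.items():
        for r in nets.pinpoint(l,p)[:4]: print(l,round(r["conf"],2),np.array(r["location"]),atz(p,r["location"],z))
s=sense();print(s["time_s"],s["position"],s["orientation"],s["opening"])
E
```

```text
scene [1.3609 0.5574 0.9923]
lid_pad 0.64 [221.1 321.8] [0.4838 0.0075 0.12  ]
lid_hinge 0.63 [244.7 288.9] [ 0.6015 -0.0143  0.117 ]
wheel_hub 0.95 [331.7 479. ] [0.5264 0.4678 0.025 ]
wheel_hub 0.89 [316.9 434.2] [0.5418 0.3624 0.025 ]
wheel_hub 0.81 [299.1 459.4] [0.4559 0.3924 0.025 ]
big_wheel_hub 0.56 [279.  386.2] [0.4928 0.2091 0.025 ]
machine 0.68 [256.  289.3] [ 0.5368 -0.0635  0.    ]
tumbler_a 0.61 [381.5 427.2] [0.6971 0.4168 0.    ]
wrench_grip 0.41 [176.1 249.8] [ 0.3088 -0.3795  0.01  ]
bay_floor 0.66 [250.9 304.3] [ 0.5455 -0.0071  0.055 ]
lid_latch 0.93 [233.8 324.2] [0.4821 0.0143 0.078 ]
lid_latch 0.5 [381.6 424.3] [0.7527 0.423  0.078 ]
top [0.4332 0.0304 1.2562]
lid_pad 0.81 [259.  337.2] [0.4859 0.0068 0.12  ]
lid_hinge 0.8 [204.  345.9] [ 0.6035 -0.0114  0.117 ]
wheel_hub 0.98 [282.  162.9] [0.436  0.4002 0.025 ]
wheel_hub 0.86 [241.5 131.5] [0.5278 0.4748 0.025 ]
wheel_hub 0.78 [230.9 178.1] [0.5527 0.3697 0.025 ]
wheel_hub 0.55 [241.6 361.7] [ 0.5305 -0.0511  0.025 ]
big_wheel_hub 0.78 [261.6 242.7] [0.4832 0.2205 0.025 ]
machine 0.57 [239.6 362.5] [ 0.5372 -0.0547  0.    ]
tumbler_a 0.84 [156.5 221.8] [0.7329 0.2789 0.    ]
tumbler_a 0.59 [170.6 163.2] [0.698  0.4161 0.    ]
wrench_grip 0.98 [335.6 499.4] [ 0.3194 -0.3645  0.01  ]
wrench_grip 0.75 [168.9 164. ] [0.6999 0.4113 0.01  ]
wrench_grip 0.67 [242.7 363.7] [ 0.5292 -0.0568  0.01  ]
wrench_grip 0.49 [262.4 245.8] [0.482  0.2156 0.01  ]
1.0 [0.2231 0.6371 0.2483] [[-0.9438  0.3305  0.    ]
 [ 0.3305  0.9438 -0.    ]
 [-0.     -0.     -1.    ]] 0.08530013971277879
```

View pics/scene0.png

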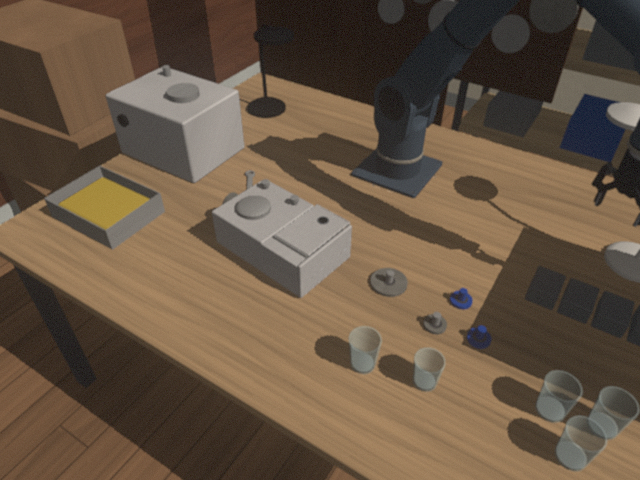

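View pics/top0.png

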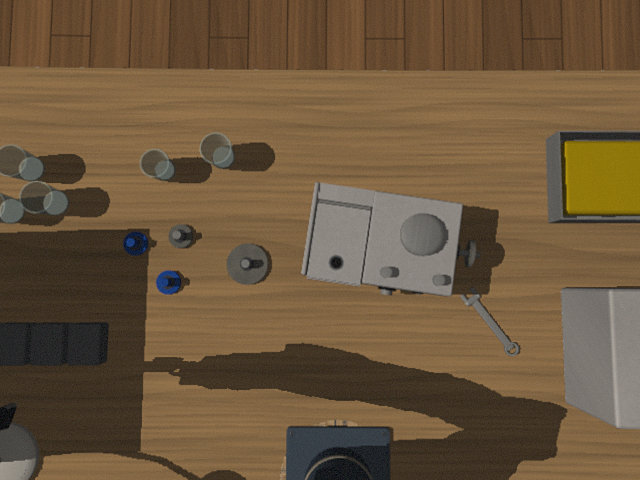

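The pictures show the machine mid-table with its lid shut: pad at scene (221,322) and top (262,336). The hinge is at the far side. Three things are shaped like the small wheel:
- grey at scene (320,435) / top (236,180)
- blue at scene (298,461) / top (282,168)
- blue at scene (336,480) / top (243,135)

The grey one fits the description, since blue is ruled out. I'll confirm with a crop.

```bash
python3 - <<'E'
from h import *
np.set_printoptions(precision=4,suppress=True)
a=get_image("scene");b=get_image("top")
save(b,"crop1.png",(200,310,110,290),4)
def best(l,p,near,f=nets.pinpoint):
    r=[x for x in f(l,p) if np.hypot(*(np.array(x["location"])-near))<25]; return r[0] if r else None
for l,na,nb in(("wheel_hub",(318,434),(233,179)),("lid_pad",(221,322),(261,336)),("lid_hinge",(244,289),(204,346)),("big_wheel_hub",(279,387),(262,245))):
    x,y=best(l,a,na),best(l,b,nb)
    if x and y: print(l,x["location"],y["location"],tri(a,x["location"],b,y["location"]))
for n,p,c in(("s",a,(318,434)),("t",b,(233,179))):
    o=best("wheel_hub",p,c,nets.outline_of)
    if o:
        m=o["region"];r,c=np.nonzero(m);print(n,o["location"],m.sum(),r.min(),r.max(),c.min(),c.max())
# dark pad centroid and lid outline in top
g=cv2.cvtColor(b["pixels"],cv2.COLOR_RGB2GRAY);w=g[250:275,325:350]<70;r,c=np.nonzero(w);print("pad",r.mean()+250,c.mean()+325,w.sum(),atz(b,(r.mean()+250,c.mean()+325),.12))
for rc in((183,318),(204,462),(294,450),(275,302)): print(rc,atz(b,rc,.12))
o=nets.outline_of("machine",b)[0]["region"].astype(np.uint8)
print(cv2.minAreaRect(cv2.findContours(o,0,1)[0][0]))
E
```

```text
wheel_hub [320.5, 433.9] [230.9, 181.6] (array([0.5521, 0.3641, 0.0232]), np.float64(0.004100677373699557))
lid_pad [221.2, 322.5] [259.6, 337.0] (array([0.484 , 0.0083, 0.1203]), np.float64(0.002473932576851424))
lid_hinge [245.9, 289.7] [205.8, 344.4] (array([ 0.601 , -0.0099,  0.1145]), np.float64(0.0038831866213616126))
big_wheel_hub [277.5, 390.0] [261.3, 244.5] (array([0.484 , 0.2158, 0.0266]), np.float64(0.0007750406611519053))
s [324.3, 433.4] 433 312 335 422 446
t [232.5, 184.1] 452 224 248 169 192
pad 262.14166666666665 335.80833333333334 120 [0.4793 0.0097 0.12  ]
(183, 318) [0.6481 0.0485 0.12  ]
(204, 462) [ 0.6044 -0.2579  0.12  ]
(294, 450) [ 0.4142 -0.2293  0.12  ]
(275, 302) [0.4519 0.0807 0.12  ]
((393.2611083984375, 243.60731506347656), (174.9185791015625, 101.8199234008789), 8.841814041137695)
```

View pics/crop1.png

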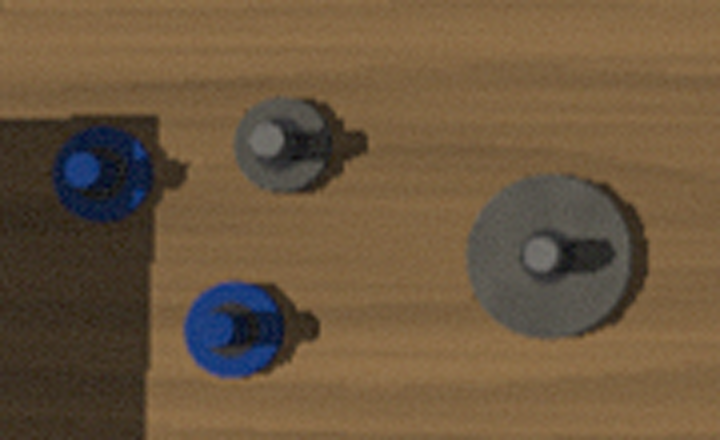

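The crop confirms it: the grey small wheel is at crop (285,145), which is top (236,181). The two blue ones are look-alikes, and the larger grey disc is the big wheel. Machine yaw is about -8.8° and the pad is at about (0.481, 0.009, 0.12). I'll move there with the fingers shut and tool y along machine y.

>>> servo_tool(
  commands=[
    [[-1,-0.9,0,0,0,-0.117],[-1,-0.9,0,0,0,-0.117],[-1,-0.9,0,0,0,-0.117],[-1,-0.9,0,0,0,-0.117],[-1,-0.9,0,0,0,-0.117],[-1,-0.9,0,0,0,-0.117],[-1,-0.9,0,0,0,-0.117]],
  ],
  gripper=0,
)

```text
time_s: 2.23
position: [0.3217, 0.4583, 0.2489]
orientation: [[-0.988, 0.157, 0.001], [0.157, 0.988, 0.0], [-0.001, 0.0, -1.0]]
wrist_force: [-0.6, 0.8, -0.1]
opening: 0.0005
grasp_force: 0.0
```

>>> servo_tool(
  commands=[
    [[-0.506,-0.936,0,0,0,0],[-0.506,-0.936,0,0,0,0],[-0.506,-0.936,0,0,0,0],[-0.506,-0.936,0,0,0,0],[-0.506,-0.936,0,0,0,0]],
  ],
)

```text
time_s: 2.65
position: [0.3758, 0.3041, 0.2485]
orientation: [[-0.987, 0.159, 0.001], [0.159, 0.987, -0.003], [-0.001, -0.003, -1.0]]
wrist_force: [0.4, 0.0, -0.7]
opening: 0.0
grasp_force: 0.0
```

>>> servo_tool(
  commands=[
    [[-0.506,-0.936,0,0,0,0],[-0.506,-0.936,0,0,0,0],[-0.506,-0.936,0,0,0,0],[-0.506,-0.936,0,0,0,0],[-0.506,-0.936,0,0,0,0]],
  ],
)

```text
time_s: 3.07
position: [0.4293, 0.1541, 0.2486]
orientation: [[-0.987, 0.159, 0.001], [0.159, 0.987, -0.002], [-0.002, -0.002, -1.0]]
wrist_force: [0.1, -0.3, 0.0]
opening: 0.0
grasp_force: 0.0
```

>>> servo_tool(
  commands=[
    [[-0.506,-0.936,0.3,0,0,0],[-0.506,-0.936,0.3,0,0,0],[-0.506,-0.936,0.3,0,0,0],[-0.506,-0.936,0.3,0,0,0],[-0.506,-0.936,0.3,0,0,0],[-0.506,-0.936,0.3,0,0,0]],
  ],
)

```text
time_s: 3.57
position: [0.4816, 0.0083, 0.2026]
orientation: [[-0.988, 0.156, -0.001], [0.156, 0.988, -0.0], [0.001, -0.0, -1.0]]
wrist_force: [-0.6, 0.6, -0.3]
opening: -0.0003
grasp_force: 0.0
```

>>> servo_tool(
  commands=[
    [[0,0,0.15,0,0,0],[0,0,0.27,0,0,0],[0,0,0.35,0,0,0],[0,0,0.35,0,0,0]],
  ],
)

```text
time_s: 3.9
position: [0.48, 0.0119, 0.1491]
orientation: [[-0.989, 0.149, -0.003], [0.149, 0.989, 0.001], [0.003, 0.0, -1.0]]
wrist_force: [0.7, 0.7, -0.1]
opening: 0.0001
grasp_force: 0.0
```

>>> servo_tool(
  commands=[
    [[0,0,0.01,0,0,0],[0,0,0.02,0,0,0],[0,0,0.03,0,0,0],[0,0,0.03,0,0,0]],
  ],
)

```text
time_s: 4.23
position: [0.4812, 0.0096, 0.1468]
orientation: [[-0.988, 0.152, 0.001], [0.152, 0.988, 0.0], [-0.001, 0.0, -1.0]]
wrist_force: [-0.9, -0.5, -0.4]
opening: -0.0001
grasp_force: 0.0
```

>>> servo_tool(
  commands=[
    [[0,0,0.01,0,0,0],[0,0,0.02,0,0,0],[0,0,0.03,0,0,0],[0,0,0.03,0,0,0]],
  ],
)

```text
time_s: 4.57
position: [0.4807, 0.009, 0.1416]
orientation: [[-0.988, 0.153, -0.0], [0.153, 0.988, -0.0], [0.0, -0.0, -1.0]]
wrist_force: [-0.6, -0.6, 0.3]
opening: 0.0001
grasp_force: 0.0
```

>>> servo_tool(
  commands=[
    [[0,0,0.01,0,0,0],[0,0,0.02,0,0,0],[0,0,0.02,0,0,0]],
  ],
)

```text
time_s: 4.82
position: [0.4807, 0.0091, 0.1385]
orientation: [[-0.988, 0.152, -0.0], [0.152, 0.988, -0.0], [0.0, -0.0, -1.0]]
wrist_force: [-0.7, -0.1, -0.7]
opening: 0.0
grasp_force: 0.0
```

>>> servo_tool(
  commands=[
    [[0,0,0.007,0,0,0],[0,0,0.014,0,0,0],[0,0,0.014,0,0,0]],
  ],
)

```text
time_s: 5.07
position: [0.4808, 0.0091, 0.1366]
orientation: [[-0.988, 0.152, -0.0], [0.152, 0.988, -0.0], [0.0, -0.0, -1.0]]
wrist_force: [0.0, 0.2, 2.0]
opening: -0.0003
grasp_force: 0.9
```

>>> servo_tool(
  commands=[
    [[0,0,0.01,0,0,0],[0,0,0.02,0,0,0],[0,0,0.02,0,0,0],[0,0,0.02,0,0,0]],
  ],
)

```text
time_s: 5.4
position: [0.4809, 0.0091, 0.1336]
orientation: [[-0.988, 0.152, -0.0], [0.152, 0.988, -0.0], [0.0, -0.0, -1.0]]
wrist_force: [-1.0, 0.5, 1.1]
opening: 0.0002
grasp_force: 1.0
```

>>> servo_tool(
  commands=[
    [[0,0,0.004,0,0,0],[0,0,0.007,0,0,0],[0,0,0.007,0,0,0]],
  ],
)

```text
time_s: 5.65
position: [0.4809, 0.0091, 0.1326]
orientation: [[-0.988, 0.152, -0.0], [0.152, 0.988, -0.0], [0.0, -0.0, -1.0]]
wrist_force: [-0.2, -0.1, 2.9]
opening: -0.0
grasp_force: 1.0
```

>>> servo_tool(
  commands=[
    [[0,0,0.004,0,0,0],[0,0,0.007,0,0,0],[0,0,0.007,0,0,0]],
  ],
)

```text
time_s: 5.9
position: [0.4809, 0.0091, 0.1315]
orientation: [[-0.988, 0.152, -0.0], [0.152, 0.988, -0.0], [0.0, -0.0, -1.0]]
wrist_force: [-1.8, -0.7, 1.9]
opening: -0.0001
grasp_force: 1.0
```

>>> servo_tool(
  commands=[
    [[0,0,0.004,0,0,0],[0,0,0.007,0,0,0],[0,0,0.007,0,0,0]],
  ],
)

```text
time_s: 6.15
position: [0.4809, 0.0091, 0.1305]
orientation: [[-0.988, 0.152, 0.0], [0.152, 0.988, -0.0], [-0.0, -0.0, -1.0]]
wrist_force: [-0.3, -1.1, 1.7]
opening: 0.0
grasp_force: 1.0
```

>>> servo_tool(
  commands=[
    [[0,0,0.004,0,0,0],[0,0,0.007,0,0,0],[0,0,0.007,0,0,0]],
  ],
)

```text
time_s: 6.4
position: [0.4809, 0.0091, 0.1295]
orientation: [[-0.988, 0.152, 0.0], [0.152, 0.988, -0.0], [-0.0, -0.0, -1.0]]
wrist_force: [-0.4, -0.4, 2.1]
opening: -0.0003
grasp_force: 1.2
```

>>> servo_tool(
  commands=[
    [[0,0,0.004,0,0,0],[0,0,0.007,0,0,0],[0,0,0.007,0,0,0]],
  ],
)

```text
time_s: 6.65
position: [0.481, 0.0091, 0.1284]
orientation: [[-0.988, 0.153, 0.0], [0.153, 0.988, -0.0], [-0.0, -0.0, -1.0]]
wrist_force: [-0.3, -0.3, 2.6]
opening: 0.0001
grasp_force: 1.3
```

>>> servo_tool(
  commands=[
    [[0,0,0.004,0,0,0],[0,0,0.007,0,0,0],[0,0,0.007,0,0,0]],
  ],
)

```text
time_s: 6.9
position: [0.481, 0.0091, 0.1274]
orientation: [[-0.988, 0.152, 0.0], [0.152, 0.988, -0.0], [-0.0, -0.0, -1.0]]
wrist_force: [-0.0, -0.2, 3.1]
opening: 0.0004
grasp_force: 1.4
```

>>> servo_tool(
  commands=[
    [[0,0,0.004,0,0,0],[0,0,0.007,0,0,0],[0,0,0.007,0,0,0]],
  ],
)

```text
time_s: 7.15
position: [0.481, 0.0091, 0.1265]
orientation: [[-0.988, 0.152, 0.0], [0.152, 0.988, -0.0], [-0.0, 0.0, -1.0]]
wrist_force: [-1.2, -0.2, 7.2]
opening: -0.0001
grasp_force: 3.4
```

>>> servo_tool(
  commands=[
    [[0,0,0.003,0,0,0],[0,0,0.003,0,0,0],[0,0,0.003,0,0,0]],
  ],
)

```text
time_s: 7.4
position: [0.4811, 0.0091, 0.1262]
orientation: [[-0.988, 0.153, 0.001], [0.153, 0.988, 0.0], [-0.001, 0.0, -1.0]]
wrist_force: [-2.2, -0.8, 8.4]
opening: 0.0
grasp_force: 4.3
```

>>> servo_tool(
  commands=[
    [[0,0,0.002,0,0,0],[0,0,0.002,0,0,0]],
  ],
)

```text
time_s: 7.57
position: [0.4811, 0.0091, 0.126]
orientation: [[-0.988, 0.153, 0.001], [0.153, 0.988, 0.0], [-0.001, 0.0, -1.0]]
wrist_force: [-1.2, -1.2, 10.5]
opening: 0.0004
grasp_force: 5.0
```

>>> servo_tool(
  commands=[
    [[0,0,-0.2,0,0,0],[0,0,-0.5,0,0,0],[0,0,-0.8,0,0,0],[0.3,0,-1,0,0,0],[0.3,0.1,-1,0,0,0],[0.3,0.3,-1,0,0,0],[0.3,0.6,-1,0,0,0],[0.3,0.9,-1,0,0,0],[0.3,1,-1,0,0,0],[0.3,1,-1,0,0,0]],
  ],
)

```text
time_s: 8.4
position: [0.4591, 0.1701, 0.2751]
orientation: [[-0.989, 0.145, -0.0], [0.145, 0.989, 0.002], [0.001, 0.002, -1.0]]
wrist_force: [0.7, -0.1, -0.0]
opening: 0.0003
grasp_force: 0.0
```

>>> servo_tool(
  commands=[
    [[-0.1,0.5,0,0,0,0],[-0.3,0.8,0,0,0,0],[-0.3,0.8,0,0,0,0],[-0.3,0.8,0,0,0,0],[-0.3,0.8,0,0,0,0]],
  ],
  gripper=0.7,
)

```text
time_s: 8.82
position: [0.5222, 0.278, 0.2742]
orientation: [[-0.989, 0.15, -0.002], [0.15, 0.989, -0.0], [0.001, -0.001, -1.0]]
wrist_force: [-0.6, -1.4, -0.8]
opening: 0.0589
grasp_force: 0.0
```

```bash
python3 - <<'E'
from h import *
np.set_printoptions(precision=4,suppress=True)
a=get_image("scene");b=get_image("top")
save(a,"s2.png",(150,400,200,500),2.6)
print("stem top (first view)",atz(b,(234.5,176.8),.04),"disc",atz(b,(236.2,181),.01))
for n,p in(("s",a),("t",b)):
    for r in nets.pinpoint("wheel_hub",p): print(n,r["conf"],r["location"],atz(p,r["location"],.025))
for l in("lid_pad","bay_floor","lid_hinge"):
    x,y=nets.pinpoint(l,a),nets.pinpoint(l,b)
    for n,p,q in(("s",a,x),("t",b,y)):
        for r in q[:1]: print(l,n,r["conf"],r["location"],atz(p,r["location"],.055))
print(sense()["position"],sense()["time_s"])
E
```

```text
stem top (first view) [0.543  0.3682 0.04  ] disc [0.5419 0.3668 0.01  ]
s 0.9 [334.1, 478.9] [0.5332 0.47   0.025 ]
s 0.76 [293.6, 461.6] [0.4357 0.3903 0.025 ]
s 0.65 [321.0, 436.8] [0.55   0.3726 0.025 ]
lid_pad s 0.96 [199.9, 298.1] [ 0.3748 -0.1435  0.055 ]
lid_pad t 0.78 [207.0, 344.1] [ 0.606  -0.0096  0.055 ]
bay_floor s 0.59 [250.3, 303.4] [ 0.5449 -0.0104  0.055 ]
bay_floor t 0.9 [236.7, 340.8] [ 0.5389 -0.0024  0.055 ]
lid_hinge s 0.8 [247.8, 288.7] [ 0.5579 -0.0483  0.055 ]
lid_hinge t 0.69 [205.5, 347.9] [ 0.6094 -0.0181  0.055 ]
[0.5219 0.2755 0.2759] 9.3167
```

View pics/s2.png

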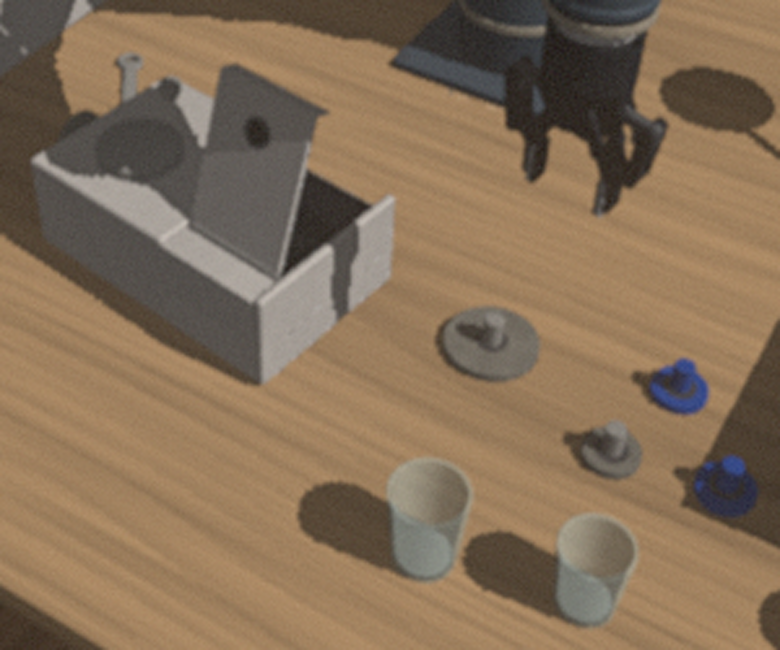

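The crop shows the lid swinging open and the big wheel at crop (490,343). The grey small wheel's stem top is at crop (615,430) and its disc centre at about (611,450).

```bash
python3 - <<'E'
from h import *
a=get_image("scene")
print(atz(a,(150+430/2.6,200+615/2.6),.04),atz(a,(150+450/2.6,200+611/2.6),.01))
print(sense()["position"],sense()["orientation"])
E
```

```text
[0.54726885 0.3682675  0.04      ] [0.54566745 0.36858792 0.01      ]
[0.52194608 0.27566955 0.2758641 ] [[-9.88266672e-01  1.52738077e-01  2.55815551e-04]
 [ 1.52738124e-01  9.88266682e-01  1.75132775e-04]
 [-2.26064543e-04  2.12150672e-04 -9.99999952e-01]]
```

>>> servo_tool(
  commands=[
    [[-0.057,0.633,0.3,0,0,0],[-0.057,0.633,0.5,0,0,0],[-0.057,0.633,0.7,0,0,0],[-0.057,0.633,1,0,0,0],[-0.057,0.633,1,0,0,0],[-0.057,0.633,1,0,0,0]],
  ],
)

```text
time_s: 9.87
position: [0.5418, 0.3679, 0.1196]
orientation: [[-0.989, 0.151, -0.008], [0.151, 0.989, -0.005], [0.007, -0.006, -1.0]]
wrist_force: [-0.7, 0.4, -0.3]
opening: 0.0597
grasp_force: 0.0
```

>>> servo_tool(
  commands=[
    [[0,0,0.2,0,0,0],[0,0,0.4,0,0,0],[0,0,0.4,0,0,0],[0,0,0.4,0,0,0]],
  ],
)

```text
time_s: 10.2
position: [0.5449, 0.3679, 0.0663]
orientation: [[-0.988, 0.153, -0.001], [0.153, 0.988, -0.001], [0.001, -0.001, -1.0]]
wrist_force: [-0.3, -0.1, 0.6]
opening: 0.0598
grasp_force: 0.0
```

```bash
python3 - <<'E'
from h import *
a=get_image("scene")
print(sense()["position"],sense()["time_s"])
save(a,"s3.png",(150,400,200,500),2.6)
E
```

```text
[0.5458335  0.36859284 0.06763455] 10.25
```

View pics/s3.png

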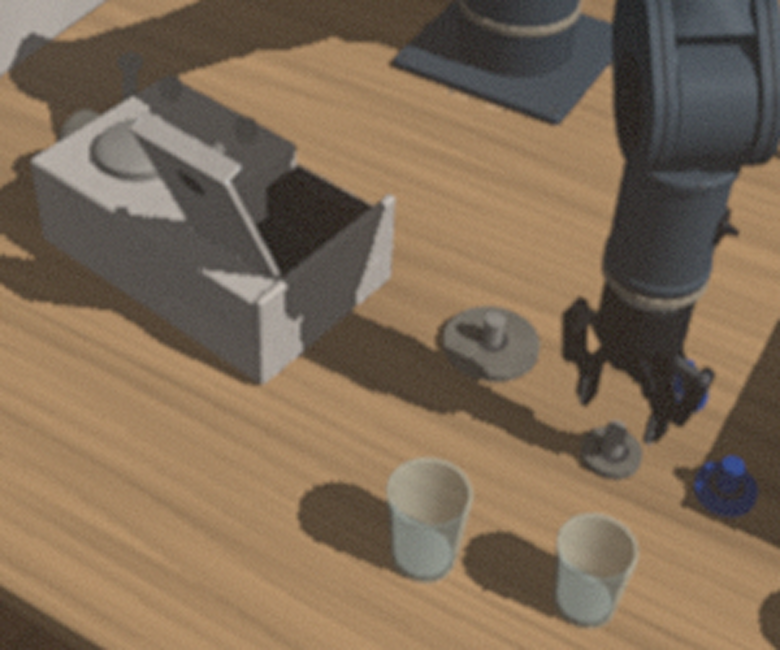

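The crop shows the fingers straddling the grey wheel's stem at crop (613,435), and the lid past upright. I'll descend and grip.

>>> servo_tool(
  commands=[
    [[0,0,0.12,0,0,0],[0,0,0.2,0,0,0],[0,0,0.243,0,0,0],[0,0,0.243,0,0,0]],
  ],
)

```text
time_s: 10.58
position: [0.5447, 0.3682, 0.0289]
orientation: [[-0.988, 0.153, -0.001], [0.153, 0.988, -0.001], [0.001, -0.001, -1.0]]
wrist_force: [0.1, -0.8, -1.0]
opening: 0.0596
grasp_force: 0.0
```

>>> servo_tool(
  commands=[
    [[0,0,0,0,0,0],[0,0,0,0,0,0],[0,0,0,0,0,0],[0,0,0,0,0,0],[0,0,0,0,0,0],[0,0,0,0,0,0],[0,0,0,0,0,0]],
  ],
  gripper=0,
  force=40,
)

```text
time_s: 11.17
position: [0.5454, 0.3687, 0.0301]
orientation: [[-0.988, 0.152, 0.001], [0.152, 0.988, 0.001], [-0.001, 0.001, -1.0]]
wrist_force: [-0.8, -1.3, 6.1]
opening: 0.0187
grasp_force: 39.0
```

>>> servo_tool(
  commands=[
    [[0,0,-0.15,0,0,0],[0,0,-0.4,0,0,0],[0,0,-0.7,0,0,0],[0,0,-1,0,0,0],[0,0,-1,0,0,0],[0,0,-1,0,0,0]],
  ],
)

```text
time_s: 11.67
position: [0.5465, 0.3695, 0.183]
orientation: [[-0.988, 0.153, 0.005], [0.153, 0.988, 0.004], [-0.005, 0.005, -1.0]]
wrist_force: [0.6, -0.4, -0.7]
opening: 0.0187
grasp_force: 39.2
```

>>> servo_tool(
  commands=[
    [[-0.03,-0.2,0,0,0,0],[-0.06,-0.4,0,0,0,0],[-0.1,-0.6,0,0,0,0],[-0.122,-0.813,0,0,0,0],[-0.122,-0.813,0,0,0,0]],
  ],
)

```text
time_s: 12.08
position: [0.5441, 0.2365, 0.1773]
orientation: [[-0.987, 0.16, -0.003], [0.16, 0.987, -0.006], [0.002, -0.007, -1.0]]
wrist_force: [0.6, -0.7, -1.2]
opening: 0.0188
grasp_force: 39.4
```

>>> servo_tool(
  commands=[
    [[-0.03,-0.2,0,0,0,0],[-0.06,-0.4,0,0,0,0],[-0.1,-0.6,0,0,0,0],[-0.122,-0.813,0,0,0,0],[-0.122,-0.813,0,0,0,0]],
  ],
)

```text
time_s: 12.5
position: [0.5429, 0.1138, 0.1776]
orientation: [[-0.987, 0.16, -0.003], [0.16, 0.987, -0.005], [0.002, -0.006, -1.0]]
wrist_force: [0.9, -1.2, -1.9]
opening: 0.0186
grasp_force: 39.5
```

>>> servo_tool(
  commands=[
    [[-0.03,-0.2,0,0,0,0],[-0.06,-0.4,0,0,0,0],[-0.1,-0.6,0,0,0,0],[-0.122,-0.813,0,0,0,0],[-0.122,-0.813,0,0,0,0],[-0.122,-0.813,0,0,0,0]],
  ],
)

```text
time_s: 13.0
position: [0.5425, -0.0036, 0.1778]
orientation: [[-0.988, 0.157, -0.003], [0.157, 0.988, -0.001], [0.002, -0.001, -1.0]]
wrist_force: [-0.4, 1.0, -0.1]
opening: 0.0187
grasp_force: 39.6
```

```bash
python3 - <<'E'
from h import *
a=get_image("scene");s=sense();b=get_image("top")
print(s["position"],s["time_s"],s["opening"],s["wrist_force"])
A=a["pixels"][130:330,180:400,::-1];B=b["pixels"][160:360,260:480,::-1]
cv2.imwrite("pics/s4.png",cv2.resize(np.hstack([A,B]),None,fx=1.8,fy=1.8,interpolation=cv2.INTER_CUBIC))
E
```

```text
[ 0.54275169 -0.00164305  0.17795381] 13.05 0.018555227957472838 [-0.06343006 -0.04957926 -1.51219544]
```

View pics/s4.png

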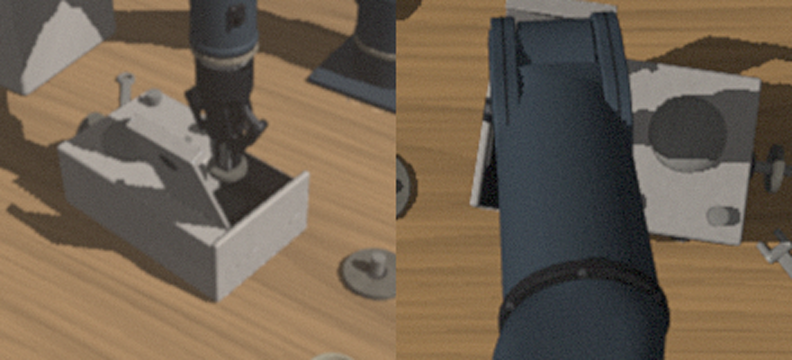

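The left half shows the wheel held level over the open bay at about (230,170), with the lid leaning back. I'll lower it.

>>> servo_tool(
  commands=[
    [[0,0,0.12,0,0,0],[0,0,0.25,0,0,0],[0,0,0.38,0,0,0],[0,0,0.5,0,0,0],[0,0,0.55,0,0,0],[0,0,0.59,0,0,0],[0,0,0.59,0,0,0],[0,0,0.59,0,0,0]],
  ],
)

```text
time_s: 13.77
position: [0.5437, -0.0009, 0.091]
orientation: [[-0.988, 0.152, 0.0], [0.152, 0.988, 0.0], [-0.0, 0.0, -1.0]]
wrist_force: [0.1, -0.5, -0.6]
opening: 0.0185
grasp_force: 39.6
```

>>> servo_tool(
  commands=[
    [[0,0,0.01,0,0,0],[0,0,0.018,0,0,0],[0,0,0.018,0,0,0]],
  ],
)

```text
time_s: 14.02
position: [0.5437, -0.0014, 0.0884]
orientation: [[-0.988, 0.152, 0.001], [0.152, 0.988, 0.0], [-0.001, 0.0, -1.0]]
wrist_force: [0.1, -0.1, -0.8]
opening: 0.0189
grasp_force: 39.6
```

>>> servo_tool(
  commands=[
    [[0,0,0.008,0,0,0],[0,0,0.013,0,0,0],[0,0,0.013,0,0,0]],
  ],
)

```text
time_s: 14.27
position: [0.5434, -0.0015, 0.086]
orientation: [[-0.988, 0.153, 0.0], [0.153, 0.988, -0.0], [-0.0, -0.0, -1.0]]
wrist_force: [-0.4, 0.3, -1.5]
opening: 0.0189
grasp_force: 39.6
```

>>> servo_tool(
  commands=[
    [[0,0,0.005,0,0,0],[0,0,0.007,0,0,0],[0,0,0.007,0,0,0]],
  ],
)

```text
time_s: 14.52
position: [0.5434, -0.0015, 0.085]
orientation: [[-0.988, 0.152, 0.0], [0.152, 0.988, -0.0], [-0.0, -0.0, -1.0]]
wrist_force: [-0.7, 0.6, 1.8]
opening: 0.0188
grasp_force: 39.9
```

>>> servo_tool(
  commands=[
    [[0,0,0,0,0,0],[0,0,0,0,0,0],[0,0,0,0,0,0],[0,0,0,0,0,0],[0,0,0,0,0,0],[0,0,0,0,0,0]],
  ],
  gripper=0.5,
)

```text
time_s: 15.02
position: [0.5435, -0.0014, 0.085]
orientation: [[-0.988, 0.152, 0.0], [0.152, 0.988, -0.0], [-0.0, -0.0, -1.0]]
wrist_force: [-0.0, 0.8, 0.7]
opening: 0.0426
grasp_force: 0.0
```

>>> servo_tool(
  commands=[
    [[0,0,-0.1,0,0,0],[0,0,-0.2,0,0,0],[0,0,-0.4,0,0,0],[0,0,-0.7,0,0,0],[0,0,-1,0,0,0],[0,0,-1,0,0,0]],
  ],
)

```text
time_s: 15.52
position: [0.5461, -0.0015, 0.2415]
orientation: [[-0.988, 0.153, 0.009], [0.153, 0.988, 0.001], [-0.009, 0.002, -1.0]]
wrist_force: [1.4, -0.6, 0.5]
opening: 0.0428
grasp_force: 0.0
```

>>> servo_tool(
  commands=[
    [[0.6,0,-0.7,0,0,0],[0.6,0.5,-0.7,0,0,0],[0.6,1,-0.7,0,0,0],[0.6,1,-0.7,0,0,0],[0.6,1,-0.7,0,0,0],[0.6,1,-0.7,0,0,0]],
  ],
  gripper=0,
)

```text
time_s: 16.02
position: [0.4762, 0.1667, 0.342]
orientation: [[-0.989, 0.146, 0.002], [0.146, 0.989, 0.004], [-0.002, 0.004, -1.0]]
wrist_force: [1.3, 0.3, -0.8]
opening: 0.0
grasp_force: 0.0
```

```bash
python3 - <<'E'
from h import *
a=get_image("scene");s=sense();b=get_image("top")
print(s["position"],s["time_s"],s["opening"],s["wrist_force"])
A=a["pixels"][130:330,180:400,::-1];B=b["pixels"][160:360,260:480,::-1]
cv2.imwrite("pics/s5.png",cv2.resize(np.hstack([A,B]),None,fx=1.8,fy=1.8,interpolation=cv2.INTER_CUBIC))
for l in("lid_pad","lid_hinge"):
    x,y=nets.pinpoint(l,a),nets.pinpoint(l,b)
    if x and y: print(l,tri(a,x[0]["location"],b,y[0]["location"]))
for r in nets.pinpoint("wheel_hub",b): print(r["location"],atz(b,r["location"],.08))
E
```

```text
[0.4763186  0.16754485 0.34201535] 16.0667 -0.00037211665605857284 [-0.03708088  1.74501032  0.04303034]
lid_pad (array([ 0.65344727, -0.01914511,  0.22868851]), np.float64(0.012948526323043236))
lid_hinge (array([ 0.60019582, -0.01096126,  0.11345137]), np.float64(0.0032567961124083484))
[241.8, 133.2] [0.52289704 0.45122956 0.08      ]
[231.1, 343.7] [ 0.5490292  -0.00803158  0.08      ]
```

View pics/s5.png

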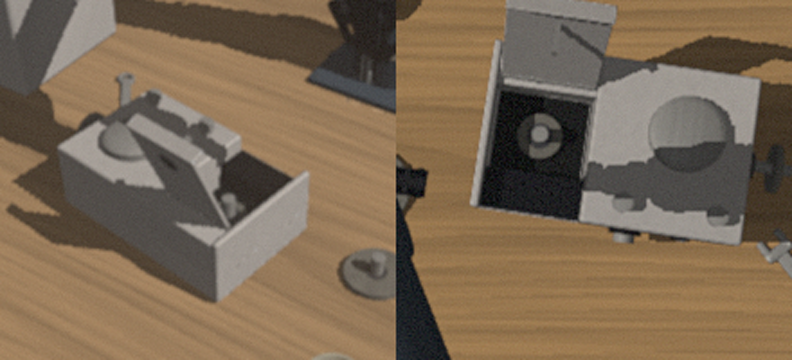

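The wheel stands upright on the bay floor, with its stem at right-half (540,133), and the lid is fully open. Next I'll go over and behind the lid with the fingers shut.

>>> servo_tool(
  commands=[
    [[-0.2,-0.12,0,0,0,0],[-0.4,-0.24,0,0,0,0],[-0.6,-0.36,0,0,0,0],[-0.859,-0.52,0,0,0,0],[-0.859,-0.52,0,0,0,0],[-0.859,-0.52,0,0,0,0]],
  ],
)

```text
time_s: 16.87
position: [0.5942, 0.0595, 0.3386]
orientation: [[-0.987, 0.159, -0.001], [0.159, 0.987, -0.002], [0.001, -0.002, -1.0]]
wrist_force: [-0.5, 0.4, 0.0]
opening: -0.0002
grasp_force: 0.0
```

>>> servo_tool(
  commands=[
    [[-0.2,-0.12,0,0,0,0],[-0.4,-0.24,0,0,0,0],[-0.6,-0.36,0,0,0,0],[-0.859,-0.52,0,0,0,0],[-0.859,-0.52,0,0,0,0],[-0.859,-0.52,0,0,0,0],[-0.859,-0.52,0,0,0,0]],
  ],
)

```text
time_s: 17.45
position: [0.7076, -0.0325, 0.3392]
orientation: [[-0.988, 0.153, -0.002], [0.153, 0.988, 0.001], [0.002, 0.001, -1.0]]
wrist_force: [-0.9, 1.4, 0.0]
opening: -0.0003
grasp_force: 0.0
```

>>> servo_tool(
  commands=[
    [[0,0,0.1,0,0,0],[0,0,0.25,0,0,0],[0,0,0.4,0,0,0],[0,0,0.55,0,0,0],[0,0,0.6,0,0,0],[0,0,0.6,0,0,0],[0,0,0.6,0,0,0]],
  ],
)

```text
time_s: 18.03
position: [0.7081, -0.032, 0.2511]
orientation: [[-0.988, 0.151, 0.001], [0.151, 0.988, 0.0], [-0.001, 0.001, -1.0]]
wrist_force: [-0.4, -0.3, 0.4]
opening: -0.0001
grasp_force: 0.0
```

>>> servo_tool(
  commands=[
    [[0.07,0.02,0,0,0,0],[0.14,0.04,0,0,0,0],[0.18,0.04,0,0,0,0],[0.22,0.04,0,0,0,0],[0.26,0.04,0,0,0,0],[0.3,0.04,0,0,0,0]],
  ],
)

```text
time_s: 18.53
position: [0.6673, -0.0204, 0.2533]
orientation: [[-0.988, 0.153, 0.009], [0.153, 0.988, -0.0], [-0.009, 0.001, -1.0]]
wrist_force: [8.0, -0.4, 19.3]
opening: 0.0001
grasp_force: 0.7
```

>>> servo_tool(
  commands=[
    [[0.04,0,0,0,0,0],[0.08,0,0,0,0,0],[0.12,0,0,0,0,0]],
  ],
)

```text
time_s: 18.78
position: [0.653, -0.0183, 0.2572]
orientation: [[-0.988, 0.153, 0.019], [0.153, 0.988, -0.0], [-0.018, 0.002, -1.0]]
wrist_force: [10.0, -1.6, 38.6]
opening: -0.0002
grasp_force: 1.8
```

The upward force is high, so the lid tip must be touching the gripper's underside. I'll lift off now.

>>> servo_tool(
  commands=[
    [[-0.03,0,-0.15,0,0,0],[-0.1,0,-0.25,0,0,0],[-0.15,0,-0.3,0,0,0],[-0.15,0,-0.3,0,0,0],[-0.15,0,-0.3,0,0,0]],
  ],
)

```text
time_s: 19.2
position: [0.6691, -0.021, 0.2951]
orientation: [[-0.988, 0.153, 0.001], [0.153, 0.988, -0.0], [-0.001, 0.0, -1.0]]
wrist_force: [0.7, 0.0, -1.5]
opening: 0.0004
grasp_force: 0.0
```

```bash
python3 - <<'E'
from h import *
a=get_image("scene");s=sense();b=get_image("top")
print(s["position"],s["time_s"],s["opening"],s["wrist_force"])
A=a["pixels"][100:300,180:400,::-1];B=b["pixels"][100:300,260:480,::-1]
cv2.imwrite("pics/s6.png",cv2.resize(np.hstack([A,B]),None,fx=1.8,fy=1.8,interpolation=cv2.INTER_CUBIC))
E
```

```text
[ 0.66856082 -0.02093642  0.29435967] 19.25 -0.000296693385819852 [0.25333067 0.01466067 0.39025655]
```

View pics/s6.png

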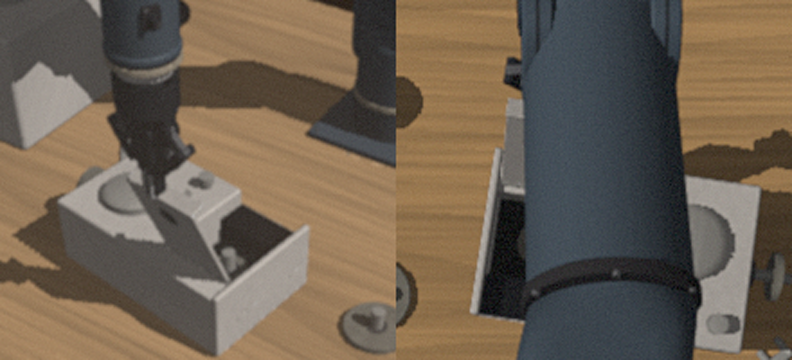

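The crop shows the gripper just above the lid tip, the lid still open and the wheel upright in the bay. The finger linkage is bulky, so I'll use less overlap: back up, lower less and push near the lid's tip.

>>> servo_tool(
  commands=[
    [[-0.13,0,0,0,0,0],[-0.27,0,0,0,0,0],[-0.27,0,0,0,0,0],[-0.27,0,0.07,0,0,0],[-0.27,0,0.13,0,0,0],[-0.27,0,0.13,0,0,0]],
  ],
)

```text
time_s: 19.8
position: [0.7072, -0.0267, 0.2723]
orientation: [[-0.988, 0.152, -0.005], [0.152, 0.988, 0.0], [0.005, -0.001, -1.0]]
wrist_force: [-0.8, 0.8, 0.1]
opening: -0.0002
grasp_force: 0.0
```

>>> servo_tool(
  commands=[
    [[0.07,0,0,0,0,0],[0.14,0,0,0,0,0],[0.18,0,0,0,0,0],[0.21,0,0,0,0,0],[0.23,0,0,0,0,0]],
  ],
)

```text
time_s: 20.22
position: [0.6747, -0.0216, 0.2759]
orientation: [[-0.988, 0.152, 0.001], [0.152, 0.988, -0.0], [-0.001, 0.0, -1.0]]
wrist_force: [0.7, -0.4, 0.9]
opening: -0.0001
grasp_force: 0.5
```

>>> servo_tool(
  commands=[
    [[0.025,0,-0.004,0,0,0],[0.05,0,-0.01,0,0,0],[0.075,0,-0.015,0,0,0]],
  ],
)

```text
time_s: 20.47
position: [0.6639, -0.0201, 0.2778]
orientation: [[-0.988, 0.152, 0.0], [0.152, 0.988, -0.0], [-0.0, -0.0, -1.0]]
wrist_force: [0.9, -0.6, 1.0]
opening: 0.0001
grasp_force: 0.5
```

>>> servo_tool(
  commands=[
    [[0.03,0,-0.005,0,0,0],[0.06,0,-0.012,0,0,0],[0.09,0,-0.018,0,0,0],[0.12,0,-0.024,0,0,0]],
  ],
)

```text
time_s: 20.8
position: [0.6457, -0.0173, 0.2814]
orientation: [[-0.988, 0.152, 0.0], [0.152, 0.988, -0.0], [-0.0, -0.0, -1.0]]
wrist_force: [1.1, -1.2, -0.2]
opening: 0.0001
grasp_force: 0.5
```

>>> servo_tool(
  commands=[
    [[0.04,0,-0.005,0,0,0],[0.08,0,-0.01,0,0,0],[0.12,0,-0.013,0,0,0],[0.16,0,-0.016,0,0,0],[0.2,0,-0.016,0,0,0]],
  ],
)

```text
time_s: 21.22
position: [0.6158, -0.0127, 0.2838]
orientation: [[-0.988, 0.152, 0.0], [0.152, 0.988, -0.0], [-0.0, -0.0, -1.0]]
wrist_force: [1.2, -0.7, -0.0]
opening: 0.0002
grasp_force: 0.5
```

>>> servo_tool(
  commands=[
    [[0.056,0,0.005,0,0,0],[0.113,0,0.012,0,0,0],[0.186,0,0.028,0,0,0],[0.258,0,0.047,0,0,0]],
  ],
)

```text
time_s: 21.55
position: [0.5774, -0.0066, 0.2766]
orientation: [[-0.988, 0.152, 0.0], [0.152, 0.988, 0.0], [-0.0, 0.0, -1.0]]
wrist_force: [1.4, -0.8, 1.6]
opening: 0.0002
grasp_force: 0.6
```

>>> servo_tool(
  commands=[
    [[0.069,0,0.026,0,0,0],[0.136,0,0.055,0,0,0],[0.2,0,0.091,0,0,0],[0.261,0,0.13,0,0,0],[0.319,0,0.174,0,0,0],[0.373,0,0.22,0,0,0]],
  ],
)

```text
time_s: 22.05
position: [0.5218, 0.002, 0.2435]
orientation: [[-0.988, 0.152, 0.0], [0.152, 0.988, 0.0], [-0.0, 0.0, -1.0]]
wrist_force: [0.3, -0.3, 1.1]
opening: -0.0001
grasp_force: 0.7
```

>>> servo_tool(
  commands=[
    [[0.05,0,0.053,0,0,0],[0.096,0,0.107,0,0,0],[0.137,0,0.166,0,0,0],[0.173,0,0.225,0,0,0],[0.205,0,0.288,0,0,0],[0.232,0,0.352,0,0,0]],
  ],
)

```text
time_s: 22.55
position: [0.4874, 0.0072, 0.1906]
orientation: [[-0.988, 0.152, -0.0], [0.152, 0.988, 0.0], [0.0, 0.0, -1.0]]
wrist_force: [-0.3, 0.5, 2.6]
opening: -0.0001
grasp_force: 0.9
```

>>> servo_tool(
  commands=[
    [[0.02,0,0.06,0,0,0],[0.036,0,0.12,0,0,0],[0.045,0,0.165,0,0,0],[0.053,0,0.205,0,0,0],[0.056,0,0.24,0,0,0],[0.056,0,0.265,0,0,0]],
  ],
)

```text
time_s: 23.05
position: [0.4799, 0.0084, 0.1506]
orientation: [[-0.988, 0.152, -0.001], [0.152, 0.988, 0.0], [0.001, -0.0, -1.0]]
wrist_force: [-0.2, -0.6, 2.6]
opening: -0.0001
grasp_force: 0.9
```

>>> servo_tool(
  commands=[
    [[0,0,0.03,0,0,0],[0,0,0.06,0,0,0],[0,0,0.08,0,0,0],[0,0,0.1,0,0,0],[0,0,0.115,0,0,0],[0,0,0.115,0,0,0]],
  ],
)

```text
time_s: 23.55
position: [0.4803, 0.0083, 0.1335]
orientation: [[-0.988, 0.152, -0.0], [0.152, 0.988, -0.0], [0.0, -0.0, -1.0]]
wrist_force: [-1.0, 0.8, 2.0]
opening: -0.0002
grasp_force: 1.0
```

>>> servo_tool(
  commands=[
    [[0,0,0.004,0,0,0],[0,0,0.007,0,0,0],[0,0,0.007,0,0,0]],
  ],
)

```text
time_s: 23.8
position: [0.4803, 0.0083, 0.1328]
orientation: [[-0.988, 0.152, 0.0], [0.152, 0.988, 0.0], [-0.0, 0.0, -1.0]]
wrist_force: [-1.1, -0.0, 2.4]
opening: 0.0002
grasp_force: 1.0
```

>>> servo_tool(
  commands=[
    [[0,0,0.004,0,0,0],[0,0,0.007,0,0,0],[0,0,0.007,0,0,0]],
  ],
)

```text
time_s: 24.05
position: [0.4804, 0.0083, 0.1318]
orientation: [[-0.988, 0.152, 0.0], [0.152, 0.988, 0.0], [-0.0, 0.0, -1.0]]
wrist_force: [-1.4, 0.8, 1.3]
opening: -0.0002
grasp_force: 1.0
```

>>> servo_tool(
  commands=[
    [[0,0,0.004,0,0,0],[0,0,0.007,0,0,0],[0,0,0.007,0,0,0]],
  ],
)

```text
time_s: 24.3
position: [0.4804, 0.0083, 0.1307]
orientation: [[-0.988, 0.152, 0.0], [0.152, 0.988, -0.0], [-0.0, 0.0, -1.0]]
wrist_force: [0.3, -0.5, 2.3]
opening: -0.0005
grasp_force: 1.0
```

>>> servo_tool(
  commands=[
    [[0,0,0.004,0,0,0],[0,0,0.007,0,0,0],[0,0,0.007,0,0,0]],
  ],
)

```text
time_s: 24.55
position: [0.4804, 0.0083, 0.1296]
orientation: [[-0.988, 0.152, 0.0], [0.152, 0.988, -0.0], [-0.0, 0.0, -1.0]]
wrist_force: [0.5, -0.3, 1.7]
opening: 0.0004
grasp_force: 1.1
```

>>> servo_tool(
  commands=[
    [[0,0,0.004,0,0,0],[0,0,0.007,0,0,0],[0,0,0.007,0,0,0]],
  ],
)

```text
time_s: 24.8
position: [0.4804, 0.0083, 0.1286]
orientation: [[-0.988, 0.152, 0.0], [0.152, 0.988, -0.0], [-0.0, 0.0, -1.0]]
wrist_force: [0.1, 0.5, 3.0]
opening: -0.0001
grasp_force: 1.2
```

>>> servo_tool(
  commands=[
    [[0,0,0.004,0,0,0],[0,0,0.007,0,0,0],[0,0,0.007,0,0,0]],
  ],
)

```text
time_s: 25.05
position: [0.4805, 0.0083, 0.1277]
orientation: [[-0.988, 0.152, 0.0], [0.152, 0.988, 0.0], [-0.0, 0.0, -1.0]]
wrist_force: [-1.4, 0.2, 5.0]
opening: 0.0
grasp_force: 2.9
```

>>> servo_tool(
  commands=[
    [[0,0,0.004,0,0,0],[0,0,0.004,0,0,0],[0,0,0.004,0,0,0]],
  ],
)

```text
time_s: 25.3
position: [0.4805, 0.0083, 0.1273]
orientation: [[-0.988, 0.153, 0.001], [0.153, 0.988, 0.0], [-0.001, 0.0, -1.0]]
wrist_force: [-3.0, 0.3, 8.2]
opening: -0.0002
grasp_force: 4.1
```

>>> servo_tool(
  commands=[
    [[0,0,0.003,0,0,0],[0,0,0.003,0,0,0],[0,0,0.003,0,0,0]],
  ],
)

```text
time_s: 25.55
position: [0.4805, 0.0083, 0.127]
orientation: [[-0.988, 0.152, 0.001], [0.152, 0.988, 0.0], [-0.001, 0.0, -1.0]]
wrist_force: [-2.1, 0.6, 10.7]
opening: -0.0001
grasp_force: 5.1
```

>>> servo_tool(
  commands=[
    [[0,0,-0.03,0,0,0],[0,0,-0.07,0,0,0],[0,0,-0.2,0,0,0],[0,0,-0.5,0,0,0],[0,0,-0.8,0,0,0],[0.2,0,-1,0,0,0],[0.3,0.3,-1,0,0,0],[0.3,0.6,-1,0,0,0],[0.3,1,-1,0,0,0],[0.3,1,-1,0,0,0],[0.3,1,-1,0,0,0],[0.3,1,-1,0,0,0],[0.3,1,-1,0,0,0],[0.3,1,-1,0,0,0]],
  ],
)

```text
time_s: 26.72
position: [0.4586, 0.1619, 0.2765]
orientation: [[-0.988, 0.154, -0.0], [0.154, 0.988, -0.001], [0.0, -0.001, -1.0]]
wrist_force: [-0.6, 0.0, -0.7]
opening: 0.0003
grasp_force: 0.0
```

```bash
python3 - <<'E'
from h import *
a=get_image("scene");s=sense();b=get_image("top")
print(s["position"],s["time_s"],s["wrist_force"])
A=a["pixels"][130:400,180:500,::-1];B=b["pixels"][130:400,220:540,::-1]
cv2.imwrite("pics/s7.png",cv2.resize(np.hstack([A,B]),None,fx=1.25,fy=1.25,interpolation=cv2.INTER_CUBIC))
E
```

```text
[0.45862408 0.16192928 0.27653198] 26.7667 [0.37879159 0.21145427 0.50965793]
```

View pics/s7.png

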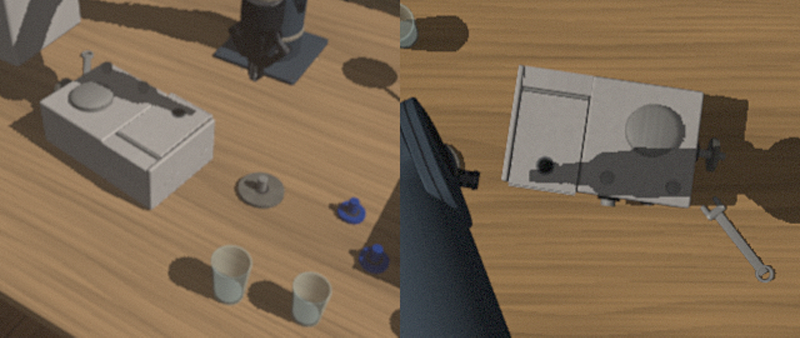

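The lid is latched flush 1 s after release: pad at left-half (178,112) and right-half (545,165). The big wheel, tumblers and wrench are where they were. I'll hand the job in.

```bash
python3 -c "
from bench import workorder
print(workorder.close_job())"
```

```text
the job is handed in; nothing more can be done
None
```

The job is handed in: the small wheel stands stem-up in the bay, the lid is latched flush and the bystanders are where they were, but my first try at swinging the lid closed jammed it against the gripper with up to 38.6 N measured, over the 15 N lid limit (both pad presses read at most 10.7 N).

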